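Third hand: hold a ribbed bracket against a sprung fence

ROBOT

A 7-joint arm with a two-finger parallel gripper is mounted at the origin on a cart in front of the work surface, level with it; the furniture and walls round the work are solid. World frame = base frame: x ahead of the robot, y to its left, z up, the work surface at z = 0. Lengths are in m, angles in rad, forces in N, time in s.
With the tool pointing down it reaches from about 0.4 to 0.9 m from the base axis. Payload 5.6 kg.
Tool frame: the origin (TCP) lies midway between the tips of the shut fingers; the grasp point (between the pads) lies 19 mm behind it; z points along the fingers, x is the direction in which the jaws open and shut, and the axes are right-handed (so a half turn about z gives the same grasp; the last joint's range is limited). The gripper opens to 92 mm and grips with 3 to 60 N. Pads are 20 mm wide; open, the fingers measure 128 mm over their backs; the gripper's body (75 mm by 189 mm) begins 69 mm behind the grasp point.
Start: joints at [-1.2, 0.468, -0.012, 1.603, 0.006, 1.071, -0.056], TCP at [0.261, 0.595, 0.215] pointing down, gripper open.
Joint ranges: [-2.53, 2.53], [-0.31, 2.02], [-1.57, 1.55], [0.28, 2.44], [-1.29, 4.43], [0.15, 1.84], [-2.92, 2.92]. Speed limits (rad/s): [2.57, 2.57, 3.14, 3.14, 3.14, 3.14, 3.14].

INTERFACE

Orientations are given as a unit quaternion [x, y, z, w].
In Python, from cell import telemetry, cams, r gives the robot as it stands.
- The arm moves only by the tool apply_moves, never from a script. Its argument "increments" is one flat list of numbers, 6 for each row, row after row: the shift along the tool's x, y, z in cm, then the turn, a rotation vector about the tool's x, y, z in rad. A call has 1 to 20 rows; each row shifts and turns the pose as measured when the row begins, along the tool's axes as they then stand; what a row does not reach is not made up. A row lasts 1/8 s, in which the tool goes at most 62.5 mm and 10.7 degrees, less where a joint would pass 70% of its speed; a pose out of reach is approached as far as the arm can. A call is refused whole if a number of a shift passes 6.25 or a number of a turn 0.188, either way. A call with a gripper value outside its range is refused whole. "jaw" is the opening, from -1 (shut) to 1 (fully open), set as the call begins (left out, the last holds). The fingers move at their own pace and stop on an object; "newtons" is the grip in N (left out, the last holds). Time passes only in rows, so rows that do not move let the fingers close. It gives the time, the measured TCP pose, the force and the opening at its end, in the units of the state.
- telemetry.observe(): the state, without advancing time (a new reading comes with each control period).
- cams.camera(name): name is "side" or "top" or "wrist"; returns a dict with "frame" (400x640x3 uint8, red, green, blue), "camera_matrix" (3x3 intrinsics, pixels), "k1" (the pictures are not rectified: a ray, as slopes to the right and down, at radius r is drawn at 1 + k1 r^2 times it, then the intrinsics apply), "world_from_camera" (4x4, takes a point from camera to world coordinates). Camera axes: x right, y down, z forward; pixel columns grow to the right and rows downward; lengths in m; the calibration is good to about 2 mm. A picture is of the moment at which its call begins. There is no depth.
- r.close_job(): hands the job in, once; it reports no verdict.
The state is a dict: "time_s": time; "qpos": joint angles; "qd": joint speeds; "joint_torque": joint torques, N m; "eef_pos": TCP position; "ee_rot": TCP orientation; "force": force on the tool from outside, world axes, zero at the start; "ft_torque": the same for the moment, N m; "gripper_width": finger opening in m.
Only numpy, scipy, OpenCV 4.12 (cv2) and the standard library are available. Lean on these libraries where they do the work, as an engineer would, in place of code of your own. Each camera call takes 0.05 s, during which the arm holds its last target.

TASK

Pick up the angle bracket with the rib, turn its upright flange towards the sprung fence and set it flat on the bed of the fixture, between the two low rails and just clear of the fence. Then slide it forward so that the flange pushes the fence back, never to its end stop, until the fence's pointer stands between the two raised lines (about 9 N), and finish while still holding and pressing it there steadily, without letting go, for a colleague who will drive the screws. Leave the plain angle without a rib, the screwdriver, tape roll and bench clamp where they are.

Things in the scene. Friction and masses are not known exactly. Their poses are not given: they have to be found in the camera images.
- bracket: Loose aluminium angle bracket with a rib, about 0.26 kg, base flat on the worktop. Base plate 70 (x) x 60 (y) x 8 mm; upright flange 60 wide, 56 tall, 8 thick at its +x end (outer face x = +35 mm); central rib 10 mm thick (y), x = -30 to +27, z = 8 to 56 mm. Origin: centre of the underside; x points out through the flange, z up.
- bracket_grip (a point): Good grip point inside the bracket's rib, 8 mm behind and 38 mm above the bracket's origin: pinch the 10 mm rib from above, fingers closing along the bracket's y. Axes as the bracket's.
- bracket_face (a point): Point on the outer face of the bracket's flange, on its middle line, 30 mm above the underside; axes as the bracket's.
- fixture: Fixed dark steel fixture: bed plate 260 (x) x 130 (y) x 12 mm, bed top at z = 12 mm. Origin: centre of the underside; +x is the pressing direction, towards the fence. The steel fence (10 thick, 84 wide, z = 13 to 59 mm) has its working face at x = +30 mm at rest. Behind it a back block, x = 85 to 130 mm, 90 wide, top at z = 52 mm, with two raised lines across its top at x = 102 and 112 mm.
- channel (a point): Point on the bed top, on the fixture's middle line, 27 mm behind its origin in x: a bracket set down with its origin here stands clear of the fence by 22 mm. The two aluminium rails run along x from 75 mm behind to 25 mm ahead of the fixture's origin, inner faces at y = -34 and +34 mm (4 mm play each side of the bracket), 8 mm high. Axes as the fixture's.
- pointer_tip (a point): Tip of the flat pointer finger on top of the fence, reaching back over the block: at fixture x = 92 mm at rest, z = 58.5 mm; it moves with the fence and belongs between the two raised lines.
- fence_face (a point): Point on the fence's working face, on the middle line of the channel, 42 mm above the worktop (30 mm above the bed); it moves with the fence; axes as the fixture's.
- fence (a joint): Travel of the sprung fence in m along the fixture's +x: 0 at rest, 0.028 at its end stop. Spring 600 N/m, returns by itself: 0.010 (6 N) and 0.020 (12 N) are the two raised lines, 0.015 (9 N) is the middle.
- plain_angle: Loose aluminium angle of the same outer size as the bracket (base 70 x 60 x 8 mm, flange 56 mm tall at its +x end) but WITHOUT a rib. A bystander. Origin: centre of the underside.
- screwdriver_by: Bystander: small screwdriver with a blue handle, 103 mm long, lying. Origin: middle of its underside.
- tape: Bystander: roll of masking tape lying flat, 104 mm across, 24 mm high. Origin: centre of the underside.
- clamp: Bystander: black folded bench clamp, 46 x 122 x 134 mm. Origin: centre of the underside.
Mind the look-alikes: they are no part of the job. Leave any black or red look-alike of the bracket alone.

How it is judged:
On the way, in this order (a step that is already met when the one before it is completed fails the run):
1. the bracket is lifted clear of the worktop (height (world z) of bracket above 0.025 m), for 0.1 s.
2. the bracket is down flat on the bed between the rails, flange towards the fence, the fence not yet pushed (z of bracket in the frame of fixture between 0.009 and 0.0155 m and y of bracket in the frame of fixture between -0.008 and 0.008 m and distance between bracket_face and fence_face below 0.07 m and angle between the x axis of bracket and the x axis of fixture, either way round below 0.15 rad and angle between bracket's own z axis and vertical below 0.08 rad and value of joint fence below 0.004 m), for 0.1 s.
At the end, for the whole second after the job is handed in: For the last second the gripper holds the bracket (over 2 N), flat on the bed (0.06 rad) between the rails, flange flat on the fence (0.06 rad), fence pushed back 10 to 20 mm (6 to 12 N), contact with the fixture over 5 N, all still (value of joint fence between 0.01 and 0.02 m and velocity of joint fence between -0.005 and 0.005 m/s and contact force between bracket and fixture above 5 N and distance between bracket_face and fence_face below 0.01 m and angle between the x axis of bracket and the x axis of fixture, either way round below 0.06 rad and angle between bracket's own z axis and vertical below 0.06 rad and z of bracket in the frame of fixture between 0.009 and 0.0155 m and y of bracket in the frame of fixture between -0.007 and 0.007 m and contact force between the fingers and bracket above 2 N and linear speed of bracket below 0.01 m/s); the arm keeps its last pose, push and grip.
It fails at once if the fence is pushed to its end stop (over 26 mm) (value of joint fence above 0.026 m).
It fails at once if a bystander is shifted by more than 25 mm (distance of any of plain_angle, screwdriver_by, tape, clamp from where it was at the start of the episode above 0.025 m).
It also fails if it takes over 38 s, if anything falls off the work surface, if the arm or the gripper's body presses on something with over 40 N, if the wrist force passes 120 N, or if a joint passes its speed limit or range.

## Working session

There is one attempt and no reset: what is moved stays moved. The work goes in short steps, Python scripts to look and compute and a tool call to move; the robot and the scene stay as the last step left them, time stands still between calls to the robot, and variables do not carry over. Pictures are saved under pics/ and viewed, and the job is handed in when it is done.

Besides the shell and the picture viewer there is one more tool, called after "Call:" as a command line: name --argument value ..., lists and objects as JSON in quotes. apply_moves: Moves the arm, as the interface text tells. Its arguments: {"type":"object","properties":{"increments":{"type":"array"},"jaw":{"type":"number"},"newtons":{"type":"number"}},"required":["increments"]}

```bash
ls; mkdir -p pics; cat > h.py <<'E'
import numpy as np, cv2, json
from cell import telemetry, cams, r
def snap(name, fn):
    c=cams.camera(name)
    cv2.imwrite('pics/'+fn+'.png', c['frame'][:,:,::-1])
    np.savez('pics/'+fn+'.npz', frame=c['frame'],K=np.array(c['camera_matrix']),k1=c['k1'],T=np.array(c['world_from_camera']))
    return c
def load(fn):
    d=np.load('pics/'+fn+'.npz'); return d
def ray(d,u,v):
    K=d['K'];k1=float(d['k1'])
    x=(u-K[0,2])/K[0,0]; y=(v-K[1,2])/K[1,1]
    dist=np.array([k1,0,0,0,0.])
    p=cv2.undistortPoints(np.array([[[u,v]]],float),K,dist)[0,0]
    T=d['T']; return T[:3,3], T[:3,:3]@np.array([p[0],p[1],1.])
def onz(d,u,v,z):
    o,w=ray(d,u,v); return o+w*(z-o[2])/w[2]
def proj(d,P):
    T=np.linalg.inv(d['T']); 
    q=cv2.projectPoints(np.array(P,float).reshape(-1,1,3),cv2.Rodrigues(T[:3,:3])[0],T[:3,3],d['K'],np.array([float(d['k1']),0,0,0,0]))[0]
    return q[:,0]
E
python3 - <<'E'
from h import *
for n in ['side','top','wrist']:
    c=snap(n,n+'0'); print(n,np.round(c['camera_matrix'],1).tolist(),c['k1'],np.round(c['world_from_camera'],3).tolist())
print(telemetry.observe())
E
```

```text
pics
side [[493.7, 0.0, 329.0], [0.0, 493.7, 197.9], [0.0, 0.0, 1.0]] 0.04555567920554912 [[0.998, -0.046, 0.035, 0.53], [-0.053, -0.466, 0.883, -1.001], [-0.024, -0.884, -0.468, 0.552], [0.0, 0.0, 0.0, 1.0]]
top [[484.5, 0.0, 317.7], [0.0, 484.5, 202.4], [0.0, 0.0, 1.0]] -0.08934918051498852 [[0.011, -0.995, 0.102, 0.427], [-1.0, -0.009, 0.018, -0.065], [-0.017, -0.102, -0.995, 1.315], [0.0, 0.0, 0.0, 1.0]]
wrist [[278.6, 0.0, 314.3], [0.0, 278.6, 202.0], [0.0, 0.0, 1.0]] -0.017969502436096664 [[0.402, 0.882, 0.246, 0.191], [0.916, -0.386, -0.111, 0.626], [-0.003, 0.27, -0.963, 0.384], [0.0, 0.0, 0.0, 1.0]]
{'time_s': 0.15, 'qpos': array([-1.19997934,  0.46820684, -0.01155126,  1.60337945,  0.00601246,
        1.07140772, -0.05629387]), 'qd': array([-5.13245613e-04, -4.50591691e-03, -5.77641151e-05, -4.48325102e-03,
        3.00065286e-04, -3.97409112e-05,  4.32411047e-04]), 'joint_torque': array([-7.64373704e-05, -5.20948005e+01, -1.29436771e-02, -2.43973768e+01,
       -5.67135110e-02,  1.52782083e-02,  1.16699543e-04]), 'eef_pos': array([0.26128469, 0.59469578, 0.21385193]), 'ee_rot': array([ 8.37316310e-01,  5.46718327e-01, -5.32190159e-04,  4.30030677e-04]), 'force': array([-0.77010247, -0.75342099,  0.71580851]), 'ft_torque': array([0.02136446, 0.05341462, 0.02601004]), 'gripper_width': 0.09214167478261635}
```

View pics/top0.png

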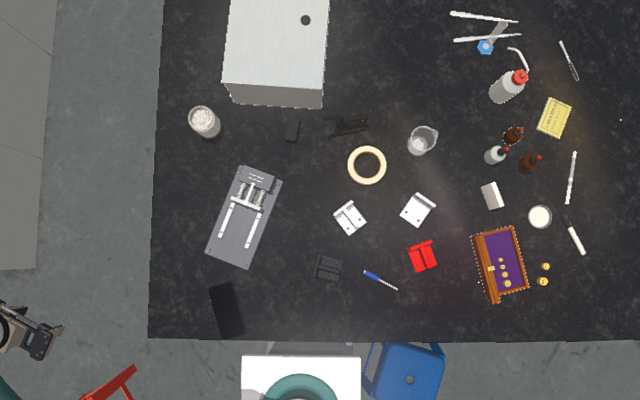

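View pics/side0.png

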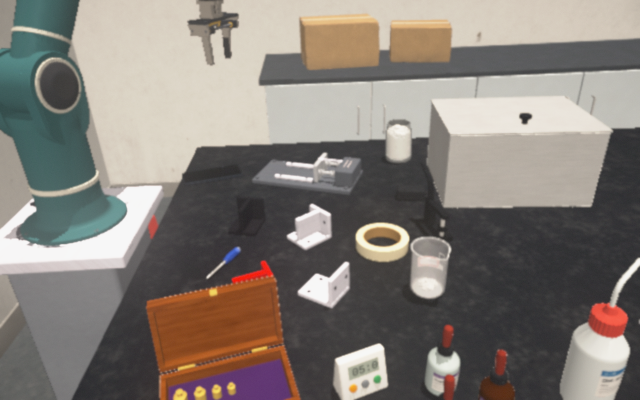

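```bash
python3 - <<'E'
import cv2,numpy as np
t=cv2.imread('pics/top0.png');s=cv2.imread('pics/side0.png')
a=cv2.resize(t[185:240,325:445],None,fx=6,fy=6,interpolation=cv2.INTER_CUBIC)[:, :720]
b=cv2.resize(s[195:310,280:360],None,fx=2.2,fy=2.2,interpolation=cv2.INTER_CUBIC)
im=np.zeros((600,720,3),np.uint8); im[:330]=a; im[335:335+253,:b.shape[1]]=b
c=cv2.resize(s[150:195,250:370],None,fx=4,fy=4,interpolation=cv2.INTER_CUBIC); im[335:515,200:680]=c
cv2.imwrite('pics/crop1.png',im)
cv2.imwrite('pics/crop2.png',cv2.resize(t[160:275,200:290],None,fx=5,fy=5,interpolation=cv2.INTER_CUBIC))
E
```

```text
(no output)
```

View pics/crop1.png

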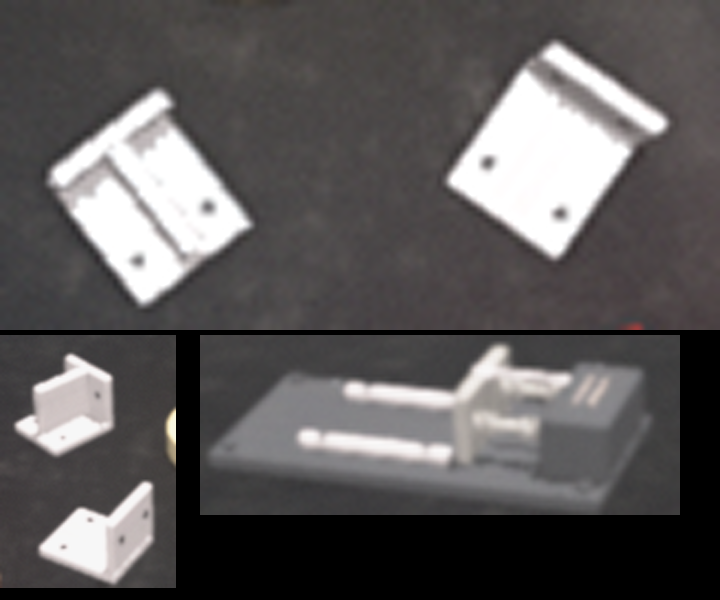

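View pics/crop2.png

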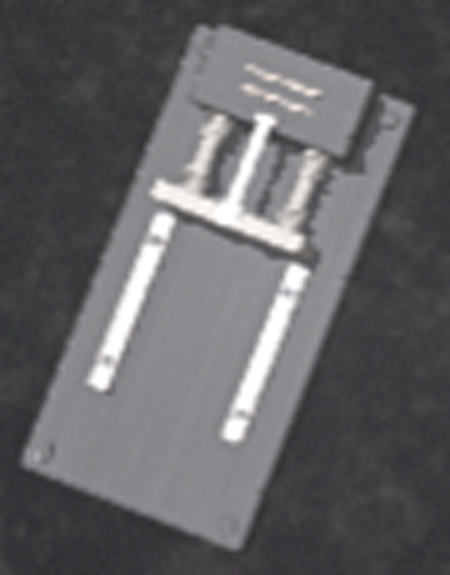

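```bash
python3 - <<'E'
from h import *
d=load('top0')
def g(cx,cy,f,ox,oy,z): return onz(d,(cx+.5)/f-.5+ox,(cy+.5)/f-.5+oy,z)
P=lambda n,p:print(n,np.round(p*1000,1))
B={k:g(*v[:2],6,325,185,v[2]) for k,v in dict(fl1=(50,180,.056),fl2=(162,90,.056),r1=(145,305,.008),r2=(252,225,.008)).items()}
for k in B:P(k,B[k])
x1=(B['fl1']+B['fl2'])/2;x2=(B['r1']+B['r2'])/2
print('w',np.linalg.norm(B['fl1']-B['fl2']),np.linalg.norm(B['r1']-B['r2']),'L',np.linalg.norm((x1-x2)[:2]))
e=B['fl2']-B['fl1'];e2=B['r2']-B['r1'];ax=x1-x2
print('yaw', [np.degrees(np.arctan2(a[1],a[0])) for a in (e,e2,ax)], 'centre',(x1+x2)/2)
F={k:g(*v[:2],5,200,160,v[2]) for k,v in dict(a=(22,465,.012),b=(238,548,.012),c=(413,105,.012), ra0=(97,388,.02),ra1=(162,215,.02),rb0=(233,440,.02),rb1=(298,265,.02),fa=(152,190,.059),fb=(300,243,.059),tip=(264,118,.0585)).items()}
for k in F:P(k,F[k])
n=lambda a,b:(np.linalg.norm((F[a]-F[b])[:2]),np.degrees(np.arctan2(*(F[b]-F[a])[1::-1])))
for a,b in ['ab','bc',('ra0','ra1'),('rb0','rb1'),('fa','fb'),('ra0','rb0'),('ra1','rb1')]:print(a,b,n(a,b))
P('ctr',(F['a']+F['c'])/2)
E
```

```text
fl1 [524.6 -82.4  56. ]
fl2 [ 564.3 -130.9   56. ]
r1 [ 472.4 -126.2    8. ]
r2 [ 508.8 -174.1    8. ]
w 0.0626776210532367 0.06021535939431527 L 0.06920056799104651
yaw [np.float64(-50.63864933351968), np.float64(-52.80299549504181), np.float64(38.95008935809224)] centre [ 0.5175474  -0.12839022  0.032     ]
a [421.5 264.2  12. ]
b [378.8 145.5  12. ]
c [619.4  55.7  12. ]
ra0 [463.4 222.6  20. ]
ra1 [557.2 189.9  20. ]
rb0 [436.5 148.3  20. ]
rb1 [530.8 115.4  20. ]
fa [566.4 187.9  59. ]
fb [539.2 109.1  59. ]
tip [605.  129.8  58.5]
a b (np.float64(0.1260549680316478), np.float64(-109.7945312611822))
b c (np.float64(0.2568606653719311), np.float64(-20.484959299613305))
ra0 ra1 (np.float64(0.09932723580086651), np.float64(-19.198114836739418))
rb0 rb1 (np.float64(0.09987533973461579), np.float64(-19.23027209881375))
fa fb (np.float64(0.08332180736330354), np.float64(-109.03692746900215))
ra0 rb0 (np.float64(0.07901627754834945), np.float64(-109.87767860934382))
ra1 rb1 (np.float64(0.07906773213900972), np.float64(-109.48005399486607))
ctr [520.4 159.9  12. ]
```

Call:
apply_moves --increments '[-2.8,2.6,0,0,0,0,-2.8,2.6,0,0,0,0,-2.8,2.6,0,0,0,0,-2.8,2.6,0,0,0,0,-2.8,2.6,0,0,0,0,-2.8,2.6,0,0,0,0,-2.8,2.6,0,0,0,0,-2.8,2.6,0,0,0,0,-2.8,2.6,0,0,0,0,-2.8,2.6,0,0,0,0]' --jaw 0.3 --newtons 40

```text
time_s: 1.4
eef_pos: [0.3882, 0.2239, 0.2118]
ee_rot: [0.836, 0.549, -0.002, 0.001]
force: [0.9, -0.5, -0.3]
gripper_width: 0.0596
```

Call:
apply_moves --increments '[-2.8,2.6,0,0,0,0,-2.8,2.6,0,0,0,0,-2.8,2.6,0,0,0,0,-2.8,2.6,0,0,0,0,-2.8,2.6,0,0,0,0,-2.8,2.6,0,0,0,0,-2.8,2.6,0,0,0,0,0,0,0,0,0,-0.18,0,0,0,0,0,-0.18,0,0,0,0,0,-0.18,0,0,0,0,0,-0.18,0,0,0,0,0,-0.18,0,0,0,0,0,-0.18]'

```text
time_s: 3.02
eef_pos: [0.4782, -0.0409, 0.2115]
ee_rot: [0.422, 0.907, -0.003, -0.001]
force: [0.8, -0.4, 0.3]
gripper_width: 0.0601
```

```bash
cat >> h.py <<'E'
from scipy.spatial.transform import Rotation as Ro
def plan(tgt, yaw_deg):
    s=telemetry.observe(); R=Ro.from_quat(s['ee_rot']); p=s['eef_pos']
    y=np.radians(yaw_deg); X=[np.cos(y),np.sin(y),0]; Rt=Ro.from_matrix(np.array([X,np.cross([0,0,-1],X),[0,0,-1]]).T)
    M=R.as_matrix()
    print('t',s['time_s'],'pos',np.round(p,4),'yaw',np.degrees(np.arctan2(M[1,0],M[0,0])).round(2),'tilt',M[:2,2].round(4),'q',s['qpos'].round(2),'F',s['force'].round(2),'w',s['gripper_width'])
    print('shift cm (tool axes now)',np.round(R.inv().apply(np.array(tgt)-p)*100,2),'rotvec',np.round((R.inv()*Rt).as_rotvec(),4),'after-turn shift', np.round(Rt.inv().apply(np.array(tgt)-p)*100,2))
E
python3 - <<'E'
from h import *
plan([.5113,-.1334,.15],128.6)
snap('wrist','wrist1')
E
```

```text
t 3.025 pos [ 0.4782 -0.0409  0.2115] yaw 130.13 tilt [-0.0045 -0.004 ] q [-0.22  0.18  0.26  2.02 -0.05  0.95  2.34] F [ 0.79 -0.39  0.35] w 0.060050941520746505
shift cm (tool axes now) [-9.2  -3.39  6.17] rotvec [-0.006   0.0002  0.0266] after-turn shift [-9.29 -3.18  6.15]
```

View pics/wrist1.png

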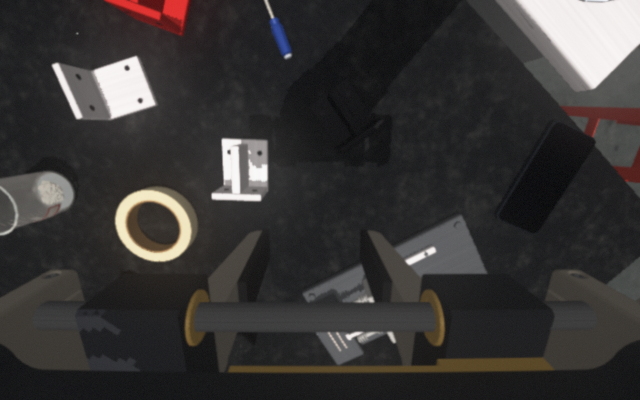

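The wrist view shows the ribbed bracket at (241,170), its rib running along the image columns. The fixture is at (400,290) and the plain angle at (105,88). I'll cross-check the bracket pose from here.

```bash
python3 - <<'E'
from h import *
d=load('wrist1')
im=d['frame'][125:210,200:285,::-1]; cv2.imwrite('pics/cw1.png',cv2.resize(im,None,fx=7,fy=7,interpolation=cv2.INTER_CUBIC))
d2=load('top0')
def model(c,yaw):
    y=np.radians(yaw);R=np.array([[np.cos(y),-np.sin(y)],[np.sin(y),np.cos(y)]])
    L=[(-35,30,8),(-35,-30,8),(35,30,56),(35,-30,56),(27,30,56),(27,-30,56),(-30,5,56),(-30,-5,56)]
    return [list(R@np.array(l[:2])/1000+c)+[l[2]/1000] for l in L]
print(proj(d,model(np.array([.5175,-.1284]),38.6)).round(1).tolist())
E
```

```text
[[267.0, 137.5], [221.3, 136.3], [261.4, 198.3], [211.9, 197.0], [261.3, 191.9], [211.4, 190.6], [238.4, 143.0], [229.7, 142.8]]
```

View pics/cw1.png

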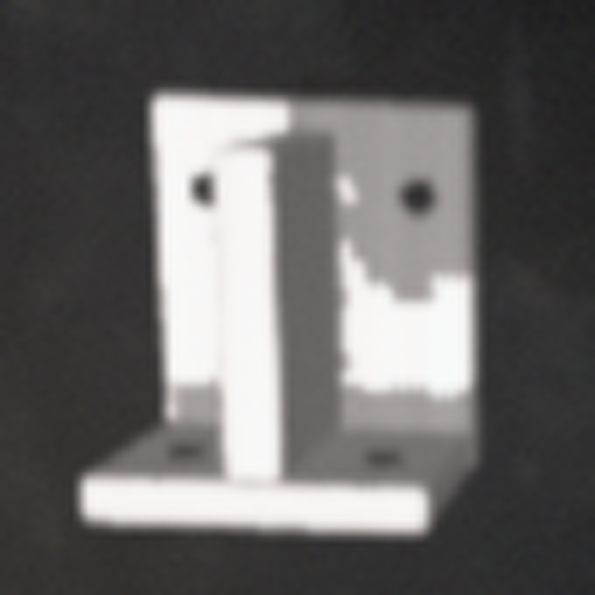

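Call:
apply_moves --increments '[0,0,0,0,0,0.027,-2.3,-0.8,1.5,0,0,0,-2.3,-0.8,1.5,0,0,0,-2.3,-0.7,1.5,0,0,0,-2.3,-0.7,1.5,0,0,0,0,0,2,0,0,0,0,0,2,0,0,0,0,0,0,0,0,0]'

```text
time_s: 4.08
eef_pos: [0.5128, -0.1347, 0.1088]
ee_rot: [0.445, 0.895, -0.003, -0.001]
force: [-0.5, 0.4, 0.3]
gripper_width: 0.0597
```

```bash
python3 - <<'E'
from h import *
plan([.5122,-.1327,.020],128.6)
snap('wrist','wrist2')
E
```

```text
t 4.075 pos [ 0.5128 -0.1347  0.1088] yaw 127.09 tilt [-0.0037 -0.0046] q [-0.05  0.41  0.29  2.   -0.16  0.76  2.56] F [-0.49  0.42  0.33] w 0.05973359001297136
shift cm (tool axes now) [0.2  0.12 8.88] rotvec [-0.0057  0.0014 -0.0263] after-turn shift [0.19 0.08 8.88]
```

View pics/wrist2.png

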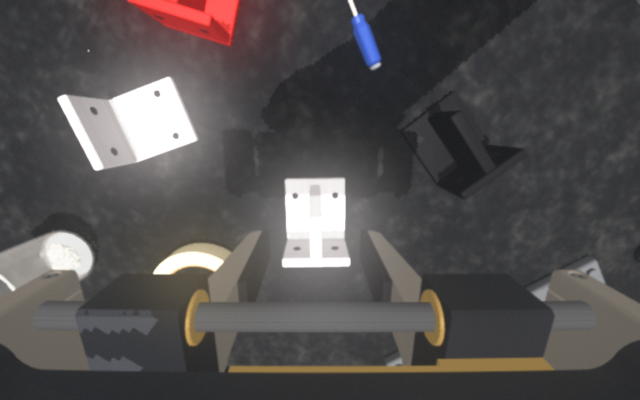

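Call:
apply_moves --increments '[0.2,0.1,1,-0.006,0.001,-0.02,0,0,2,0,0,0,0,0,2,0,0,0,0,0,2,0,0,0,0,0,1.2,0,0,0,0,0,0.6,0,0,0,0,0,0,0,0,0]'

```text
time_s: 5.0
eef_pos: [0.5171, -0.1314, 0.0223]
ee_rot: [0.436, 0.9, 0.003, 0.005]
force: [-0.0, -0.7, 0.5]
gripper_width: 0.0596
```

```bash
python3 - <<'E'
from h import *
plan([.5122,-.1327,.020],128.6)
snap('wrist','wrist3')
E
```

```text
t 5.0 pos [ 0.5171 -0.1314  0.0223] yaw 128.33 tilt [0.0117 0.0002] q [ 0.    0.56  0.23  2.03 -0.23  0.57  2.63] F [-0.04 -0.7   0.47] w 0.05962246811353305
shift cm (tool axes now) [ 0.2  -0.47  0.22] rotvec [ 0.0093  0.0071 -0.0047] after-turn shift [ 0.2  -0.46  0.23]
```

View pics/wrist3.png

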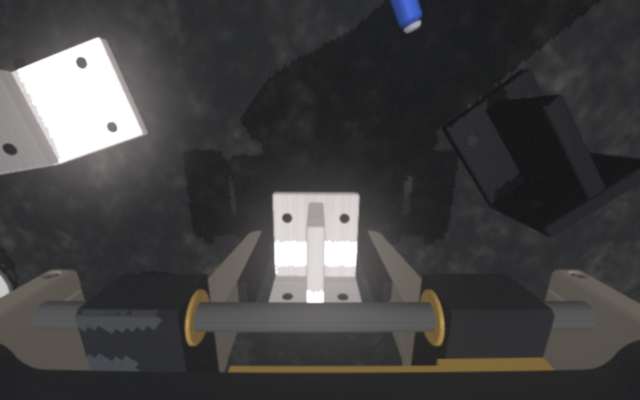

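Call:
apply_moves --increments '[0.2,-0.4,0.2,0.009,0.007,-0.005,0,0,0,0,0,0]'

```text
time_s: 5.3
eef_pos: [0.5134, -0.1326, 0.0214]
ee_rot: [0.433, 0.901, 0.0, 0.001]
force: [0.2, 1.0, 1.0]
gripper_width: 0.0598
```

Call:
apply_moves --increments '[0,0,0,0,0,0,0,0,0,0,0,0,0,0,0,0,0,0,0,0,0,0,0,0,0,0,0,0,0,0]' --jaw -1 --newtons 40

```text
time_s: 5.92
eef_pos: [0.5139, -0.1326, 0.0219]
ee_rot: [0.433, 0.901, 0.001, 0.001]
force: [-0.4, 0.5, 0.2]
gripper_width: 0.0121
```

```bash
python3 - <<'E'
from h import *
plan([.5122,-.1327,.020],128.6)
E
```

```text
t 5.925 pos [ 0.5139 -0.1326  0.0219] yaw 128.64 tilt [ 0.003  -0.0003] q [ 0.    0.56  0.23  2.03 -0.23  0.57  2.64] F [-0.37  0.54  0.18] w 0.012121369464836987
shift cm (tool axes now) [ 0.1  -0.14  0.19] rotvec [0.0022 0.0022 0.0008] after-turn shift [ 0.1  -0.14  0.19]
```

Call:
apply_moves --increments '[0,0,0,0,0,0,0,0,0,0,0,0,0,0,-1,0,0,0,0,0,-2,0,0,0,0,0,-3,0,0,0,0,0,-3,0,0,0,0,0,-3,0,0,0,0,0,0,0,0,0]'

```text
time_s: 6.92
eef_pos: [0.5109, -0.1321, 0.1455]
ee_rot: [0.433, 0.901, -0.0, -0.001]
force: [-0.2, -0.1, -3.2]
gripper_width: 0.0098
```

```bash
python3 - <<'E'
from h import *
plan([.49,.17,.15],70.5)
snap('wrist','wrist4'); snap('side','side4')
E
```

```text
t 6.925 pos [ 0.5109 -0.1321  0.1455] yaw 128.63 tilt [-0.0022  0.0005] q [-0.06  0.35  0.3   1.98 -0.14  0.83  2.56] F [-0.15 -0.14 -3.16] w 0.009765034252472457
shift cm (tool axes now) [24.91 17.22 -0.43] rotvec [-2.2000e-03 -9.0000e-04  1.0146e+00] after-turn shift [ 27.78 -12.06  -0.45]
```

View pics/side4.png

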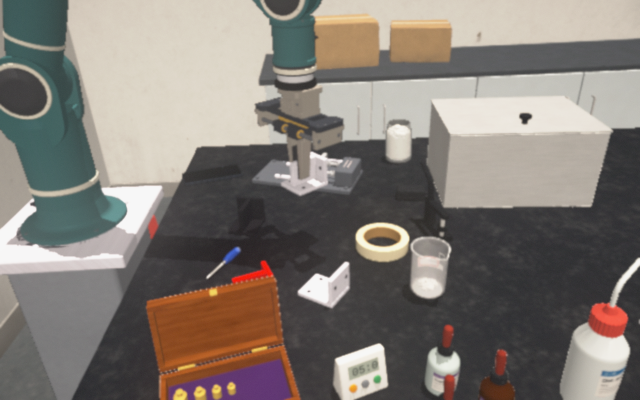

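View pics/wrist4.png

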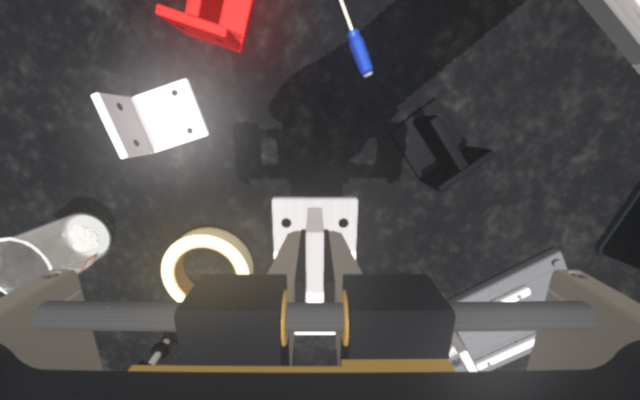

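```bash
python3 - <<'E'
from h import *
d=load('wrist4')
im=d['frame'][190:260,260:370,::-1]; cv2.imwrite('pics/cw4.png',cv2.resize(im,None,fx=6,fy=6,interpolation=cv2.INTER_CUBIC))
g=cv2.cvtColor(d['frame'],cv2.COLOR_RGB2GRAY).astype(int)
print(g[192:204,285].tolist(),g[192:204,345].tolist()); print(g[210,266:280].tolist(),g[210,350:364].tolist())
# wrist cam rigid: TCP in world at the time
p=np.array([.5109,-.1321,.1455]); y=np.radians(128.63);X=np.array([np.cos(y),np.sin(y),0]);Y=np.cross([0,0,-1],X)
for u,v in [(272,198),(357.5,198)]:
    q=onz(d,u,v,.1316)-p; print(np.round([q@X*1000,q@Y*1000],1))
E
```

```text
[72, 74, 74, 83, 114, 156, 191, 218, 231, 236, 237, 237] [70, 71, 75, 82, 106, 149, 186, 215, 231, 236, 237, 237]
[77, 77, 76, 78, 92, 145, 211, 233, 239, 240, 242, 241, 241, 241] [238, 238, 238, 237, 237, 236, 230, 203, 127, 77, 72, 73, 73, 74]
[-28.1 -27.3]
[ 30.4 -27.3]
```

View pics/cw4.png

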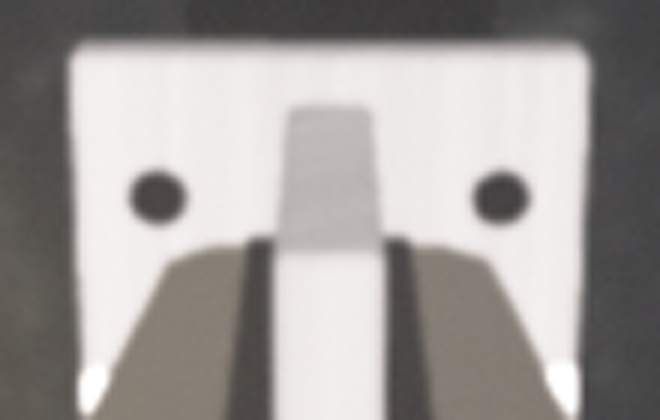

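```bash
python3 - <<'E'
from h import *
for nm,roi in (('top0',(195,160,290,275)),('side0',(250,150,370,195))):
    d=load(nm); g=cv2.cvtColor(d['frame'],cv2.COLOR_RGB2GRAY); x0,y0,x1,y1=roi
    m=np.zeros_like(g); m[y0:y1,x0:x1]=(g[y0:y1,x0:x1]>200)
    n,l,s,c=cv2.connectedComponentsWithStats(m)
    for i in range(1,n):
        if s[i,4]<15: continue
        v,u=np.nonzero(l==i); P=np.array([onz(d,a,b,.02)[:2] for a,b in zip(u,v)])
        (cx,cy),(w,h),a=cv2.minAreaRect((P*1000).astype(np.float32))
        ev=cv2.fitLine((P*1000).astype(np.float32),cv2.DIST_L2,0,.01,.01).ravel()
        print(nm,s[i].tolist(),'ctr',round(cx,1),round(cy,1),round(w,1),round(h,1),'yaw',np.degrees(np.arctan2(ev[1],ev[0])).round(2),'mean',ev[2:].round(1))
y=np.radians(-19.4);R=np.array([[np.cos(y),-np.sin(y)],[np.sin(y),np.cos(y)]])
C=np.array([.5205,.1602])
L=[(-130,65,12),(-130,-65,12),(130,-65,12),(130,65,12),(92,0,58.5),(30,42,59),(30,-42,59),(30,-42,13),(-75,34,20),(25,34,20),(-75,-34,20),(25,-34,20),(85,45,52),(85,-45,52)]
for nm in('top0','side0'):
    d=load(nm); print(nm,[(l,q.round(1).tolist()) for l,q in zip(L,proj(d,[list(R@np.array(l[:2])/1000+C)+[l[2]/1000] for l in L]))])
E
python3 -c "
import cv2
s=cv2.imread('pics/side0.png');cv2.imwrite('pics/cs0.png',cv2.resize(s[148:198,248:368],None,fx=6.5,fy=6.5,interpolation=cv2.INTER_CUBIC))"
```

```text
top0 [238, 183, 6, 12, 24] ctr 596.0 167.3 6.1 31.8 yaw -18.24 mean [594.5 167. ]
top0 [230, 183, 30, 27, 172] ctr 568.6 158.5 74.0 72.0 yaw 72.32 mean [567.1 151.5]
top0 [258, 192, 5, 10, 22] ctr 574.3 114.0 5.6 26.6 yaw -19.3 mean [574.  114.3]
top0 [230, 203, 5, 5, 17] ctr 551.2 190.0 9.5 11.1 yaw -12.09 mean [551.  189.9]
top0 [218, 209, 15, 29, 112] ctr 502.6 208.0 10.6 82.7 yaw -20.57 mean [503.9 207.8]
top0 [245, 213, 17, 35, 137] ctr 483.4 132.5 10.6 98.3 yaw -20.78 mean [483.7 132.4]
side0 [286, 153, 56, 15, 210] ctr 541.1 214.0 134.3 77.4 yaw 13.22 mean [542.9 213. ]
side0 [319, 170, 14, 4, 31] ctr 569.1 150.3 12.2 38.2 yaw -26.95 mean [569.6 150.3]
side0 [275, 174, 38, 8, 135] ctr 485.3 124.8 20.4 101.3 yaw -21.46 mean [486.5 123.8]
top0 [((-130, 65, 12), [203.8, 253.3]), ((-130, -65, 12), [248.5, 270.2]), ((130, -65, 12), [282.2, 179.8]), ((130, 65, 12), [237.9, 163.9]), ((92, 0, 58.5), [252.5, 182.4]), ((30, 42, 59), [229.2, 199.0]), ((30, -42, 59), [259.0, 209.9]), ((30, -42, 13), [261.3, 211.3]), ((-75, 34, 20), [221.0, 238.1]), ((25, 34, 20), [234.2, 203.3]), ((-75, -34, 20), [244.4, 246.8]), ((25, -34, 20), [257.6, 211.8]), ((85, 45, 52), [236.1, 179.5]), ((85, -45, 52), [267.8, 190.9])]
side0 [((-130, 65, 12), [269.7, 159.0]), ((-130, -65, 12), [250.0, 178.9]), ((130, -65, 12), [349.2, 189.9]), ((130, 65, 12), [361.4, 168.1]), ((92, 0, 58.5), [340.8, 160.1]), ((30, 42, 59), [322.0, 151.5]), ((30, -42, 59), [311.9, 164.3]), ((30, -42, 13), [312.7, 181.2]), ((-75, 34, 20), [284.1, 162.7]), ((25, 34, 20), [319.7, 166.2]), ((-75, -34, 20), [274.5, 173.1]), ((25, -34, 20), [311.7, 177.1]), ((85, 45, 52), [342.8, 155.4]), ((85, -45, 52), [333.2, 169.6])]
```

View pics/cs0.png

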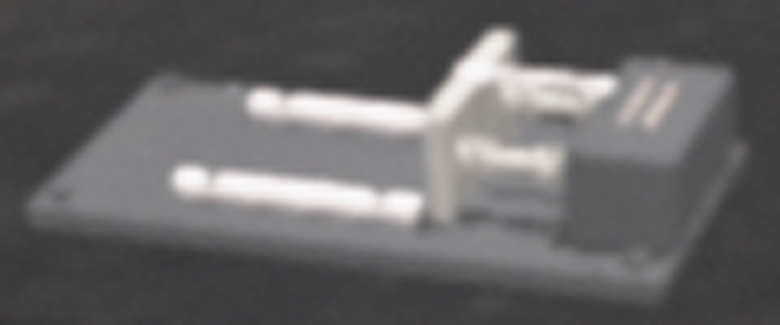

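Call:
apply_moves --increments '[2.5,1.7,0,0,0,0,2.5,1.7,0,0,0,0,2.5,1.7,0,0,0,0,2.5,1.7,0,0,0,0,2.5,1.7,0,0,0,0,2.5,1.7,0,0,0,0,2.5,1.7,0,0,0,0,2.5,1.7,0,0,0,0,2.5,1.7,0,0,0,0,0,0,0,0,0,0.128,0,0,0,0,0,0.128,0,0,0,0,0,0.128,0,0,0,0,0,0.128,0,0,0,0,0,0.128,0,0,0,0,0,0.128,0,0,0,0,0,0.128,0,0,0,0,0,0.128,0,0,0,0,0,0]'

```text
time_s: 9.28
eef_pos: [0.4643, 0.1431, 0.1111]
ee_rot: [0.828, 0.559, -0.032, -0.01]
force: [1.1, 0.8, -2.7]
gripper_width: 0.0101
```

```bash
python3 - <<'E'
from h import *
plan([.4876,.172,.10],69.8)
d=snap('wrist','wrist5'); snap('top','top5')
E
```

```text
t 9.275 pos [0.4643 0.1431 0.1111] yaw 68.11 tilt [-0.0642 -0.0185] q [-0.71  0.39  0.42  2.06 -0.22  0.81  1.03] F [ 1.14  0.8  -2.68] w 0.010144947729386294
shift cm (tool axes now) [3.59 1.13 0.9 ] rotvec [-0.0533  0.0403 -0.0306] after-turn shift [3.52 1.19 1.11]
```

View pics/wrist5.png

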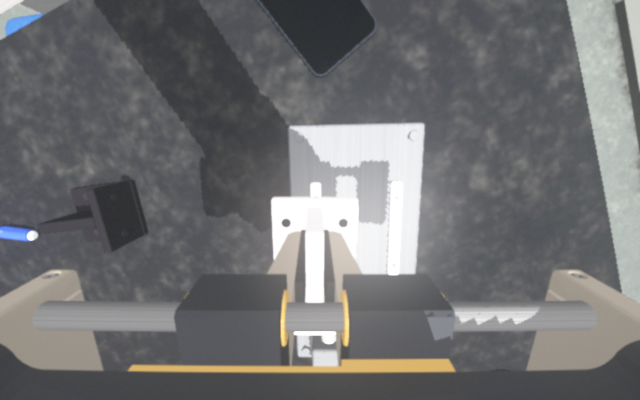

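View pics/top5.png

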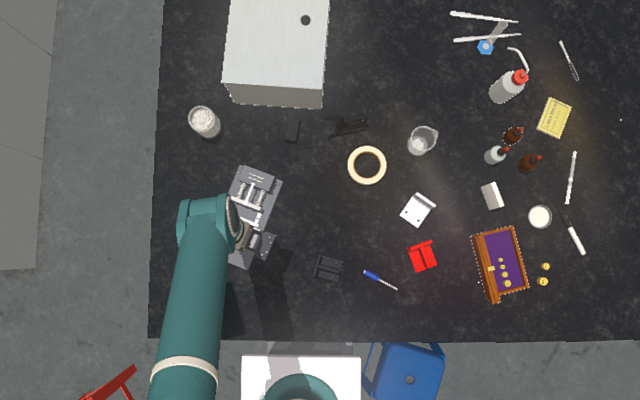

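Call:
apply_moves --increments '[1.5,0.5,-0.5,-0.053,0.04,-0.03,1,0.3,0,0,0,0,1,0.3,0,0,0,0,0,0,0,0,0,0]'

```text
time_s: 9.88
eef_pos: [0.4881, 0.1728, 0.1144]
ee_rot: [0.819, 0.574, -0.001, -0.0]
force: [-0.6, -0.1, -2.9]
gripper_width: 0.0098
```

```bash
python3 - <<'E'
from h import *
plan([.4876,.172,.10],69.8)
d=snap('wrist','wrist6')
s=telemetry.observe(); np.save('pics/w6.npy',np.r_[s['eef_pos'],s['ee_rot']])
cv2.imwrite('pics/cw6.png',cv2.resize(d['frame'][100:300,220:460,::-1],None,fx=3,fy=3,interpolation=cv2.INTER_CUBIC))
E
```

```text
t 9.875 pos [0.4881 0.1728 0.1144] yaw 70.07 tilt [-0.0019 -0.0008] q [-0.73  0.4   0.4   2.03 -0.22  0.76  1.02] F [-0.6  -0.12 -2.93] w 0.009776456241318744
shift cm (tool axes now) [-0.09 -0.01  1.44] rotvec [-0.0015  0.0014  0.0047] after-turn shift [-0.09 -0.02  1.44]
```

View pics/cw6.png

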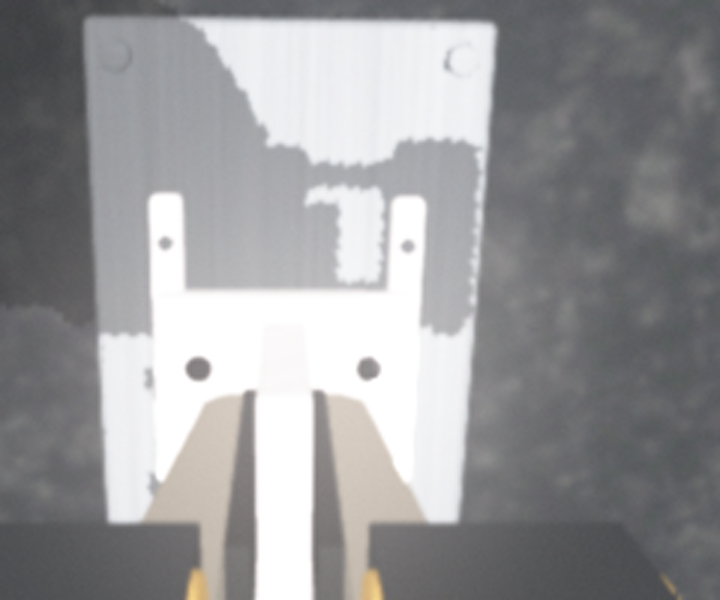

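```bash
python3 - <<'E'
from h import *
d=load('wrist6'); w=np.load('pics/w6.npy'); p=w[:3]; R=Ro.from_quat(w[3:])
def g(cx,cy,z):
    return onz(d,(cx+.5)/3-.5+220,(cy+.5)/3-.5+100,z)
def t(q): return (R.inv().apply(q-p)*1000).round(1)
for n,a in dict(bedL=(84,17,.012),bedR=(496,23,.012),bedL2=(107,520,.012),bedR2=(461,520,.012),rlL=(149,196,.02),rlR=(184,196,.02),rlR2=(186,285,.02),rrL=(390,198,.02),rrL2=(386,285,.02),rrR=(426,199,.02),brkL=(153,291,.1144-.0219+.008),brkR=(419,294,.1144-.0219+.008)).items():
    q=g(*a); print(n,q.round(4),'tool',t(q))
E
```

```text
bedL [0.3788 0.1467 0.012 ] tool [-61.  -93.4 102.6]
bedR [0.424  0.2662 0.012 ] tool [ 66.7 -91.8 102.3]
bedL2 [0.5415 0.0849 0.012 ] tool [-63.5  80.6 102.3]
bedR2 [0.5854 0.2065 0.012 ] tool [ 65.7  80.3 102. ]
rlL [0.4366 0.1462 0.02  ] tool [-41.8 -39.   94.4]
rlR [0.4403 0.1566 0.02  ] tool [-30.7 -39.   94.4]
rlR2 [0.4676 0.1465 0.02  ] tool [-30.9  -9.9  94.4]
rrL [0.4632 0.2179 0.02  ] tool [ 34.6 -38.5  94.3]
rrL2 [0.4898 0.2078 0.02  ] tool [ 34.3 -10.   94.3]
rrR [0.4674 0.2285 0.02  ] tool [ 46.1 -38.2  94.3]
brkL [0.4508 0.1551 0.1005] tool [-28.7 -28.8  13.9]
brkR [0.4721 0.2118 0.1005] tool [ 31.8 -28.2  13.8]
```

Call:
apply_moves --increments '[0,0,1.5,-0.001,0.001,0,0,0,1.5,0,0,0,0,0,1.5,0,0,0,0,0,1.5,0,0,0,0,0,0.8,0,0,0,0,0,0,0,0,0]'

```text
time_s: 10.68
eef_pos: [0.4861, 0.1706, 0.0398]
ee_rot: [0.819, 0.573, -0.003, -0.0]
force: [-0.5, 0.4, -2.3]
gripper_width: 0.0095
```

```bash
python3 - <<'E'
from h import *
plan([.4880,.1728,.034],70.0)
d=snap('wrist','wrist7')
cv2.imwrite('pics/cw7.png',cv2.resize(d['frame'][100:300,220:460,::-1],None,fx=3,fy=3,interpolation=cv2.INTER_CUBIC))
E
```

```text
t 10.675 pos [0.4861 0.1706 0.0398] yaw 69.98 tilt [-0.0049 -0.0029] q [-0.68  0.52  0.34  2.06 -0.3   0.61  1.09] F [-0.51  0.41 -2.35] w 0.009545801278822166
shift cm (tool axes now) [0.27 0.11 0.58] rotvec [-0.0036  0.0044 -0.0004] after-turn shift [0.27 0.11 0.58]
```

View pics/cw7.png

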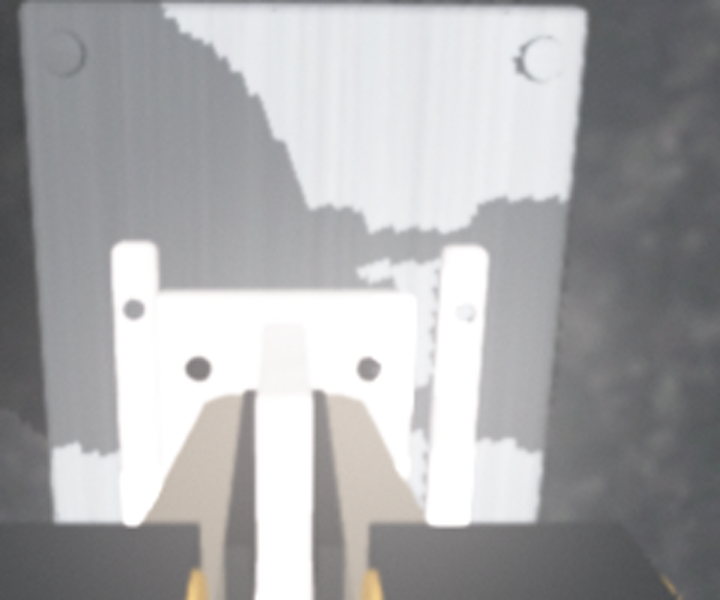

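Call:
apply_moves --increments '[0.3,0.1,0,-0.004,0.004,0,0,0,0,0,0,0]'

```text
time_s: 10.98
eef_pos: [0.4893, 0.1737, 0.041]
ee_rot: [0.819, 0.573, 0.002, 0.0]
force: [0.1, -0.8, -3.4]
gripper_width: 0.0097
```

```bash
python3 - <<'E'
from h import *
plan([.4880,.1728,.034],70.0)
d=snap('wrist','wrist8')
cv2.imwrite('pics/cw8.png',cv2.resize(d['frame'][160:300,220:460,::-1],None,fx=3,fy=3,interpolation=cv2.INTER_CUBIC))
E
```

```text
t 10.975 pos [0.4893 0.1737 0.041 ] yaw 69.98 tilt [0.0031 0.0009] q [-0.68  0.52  0.34  2.06 -0.3   0.61  1.09] F [ 0.07 -0.82 -3.37] w 0.009738937242580936
shift cm (tool axes now) [-0.13 -0.09  0.7 ] rotvec [ 0.0026 -0.0019 -0.0004] after-turn shift [-0.13 -0.09  0.7 ]
```

View pics/cw8.png

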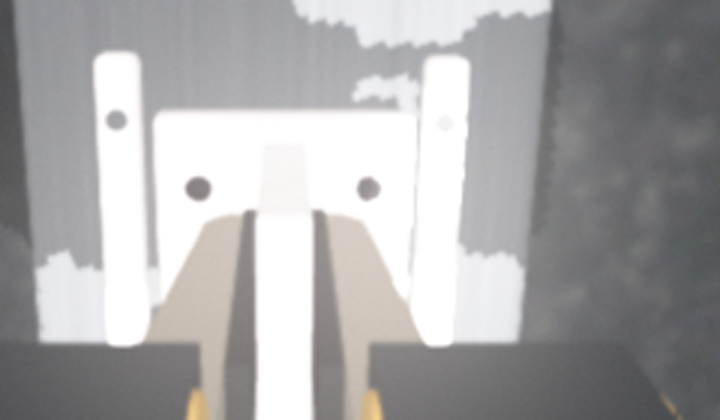

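Call:
apply_moves --increments '[-0.1,0,0.3,0.002,-0.002,0,0,0,0.3,0,0,0,0,0,0,0,0,0]'

```text
time_s: 11.4
eef_pos: [0.4891, 0.1728, 0.0351]
ee_rot: [0.819, 0.573, 0.0, 0.0]
force: [-0.3, 0.3, -2.4]
gripper_width: 0.0099
```

```bash
python3 - <<'E'
from h import *
plan([.4880,.1728,.034],70.0)
E
```

```text
t 11.4 pos [0.4891 0.1728 0.0351] yaw 69.98 tilt [0.001  0.0001] q [-0.68  0.53  0.34  2.06 -0.3   0.6   1.09] F [-0.27  0.26 -2.36] w 0.009946345639296033
shift cm (tool axes now) [-0.04 -0.1   0.11] rotvec [ 0.001  -0.0004 -0.0004] after-turn shift [-0.04 -0.1   0.11]
```

Call:
apply_moves --increments '[0,0,0.15,0,0,0,0,0,0,0,0,0,0,0,0,0,0,0]'

```text
time_s: 11.78
eef_pos: [0.4894, 0.1728, 0.0341]
ee_rot: [0.819, 0.573, 0.001, 0.0]
force: [0.4, 0.1, -1.2]
gripper_width: 0.01
```

```bash
python3 - <<'E'
from h import *
plan([.4880,.1728,.034],70.0)
snap('side','side9')
s=cv2.imread('pics/side9.png');cv2.imwrite('pics/cs9.png',cv2.resize(s[100:200,240:370],None,fx=6,fy=6,interpolation=cv2.INTER_CUBIC))
E
```

```text
t 11.775 pos [0.4894 0.1728 0.0341] yaw 69.97 tilt [0.0013 0.0005] q [-0.68  0.53  0.34  2.06 -0.3   0.59  1.09] F [ 0.44  0.07 -1.16] w 0.009959599582995407
shift cm (tool axes now) [-0.05 -0.13  0.01] rotvec [ 0.0011 -0.0009 -0.0005] after-turn shift [-0.05 -0.13  0.01]
```

View pics/cs9.png

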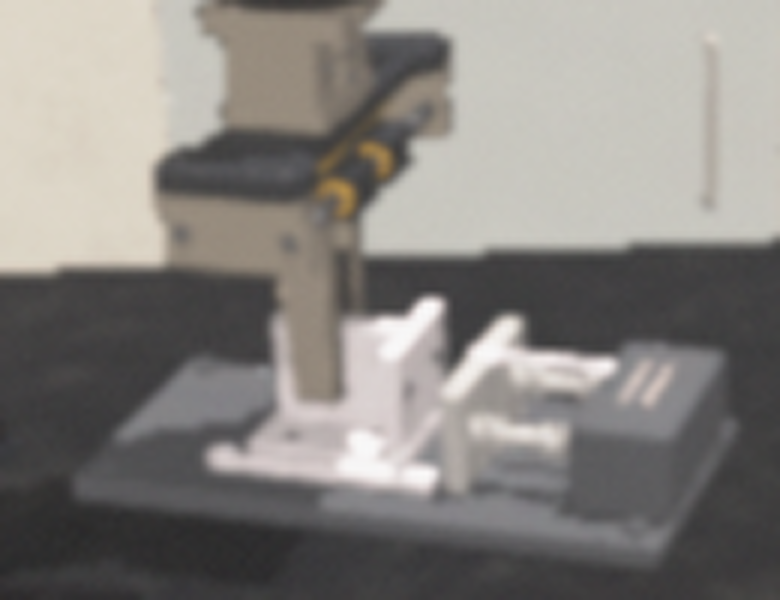

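Call:
apply_moves --increments '[0,0,0.15,0,0,0,0,0,0,0,0,0,0,0,0,0,0,0]'

```text
time_s: 12.2
eef_pos: [0.4895, 0.173, 0.0342]
ee_rot: [0.819, 0.573, 0.001, -0.0]
force: [-0.4, 0.1, -3.1]
gripper_width: 0.0098
```

```bash
python3 - <<'E'
from h import *
plan([.4880,.1728,.034],70.0)
E
```

```text
t 12.2 pos [0.4895 0.173  0.0342] yaw 69.97 tilt [0.0011 0.0016] q [-0.67  0.53  0.34  2.06 -0.3   0.59  1.09] F [-0.36  0.09 -3.1 ] w 0.009775210844912485
shift cm (tool axes now) [-0.07 -0.14  0.02] rotvec [ 0.0005 -0.0019 -0.0004] after-turn shift [-0.07 -0.14  0.02]
```

Call:
apply_moves --increments '[0,0,0.2,0,0,0,0,0,0,0,0,0]'

```text
time_s: 12.45
eef_pos: [0.4897, 0.1732, 0.0343]
ee_rot: [0.819, 0.573, 0.001, -0.001]
force: [0.1, 0.7, -3.3]
gripper_width: 0.0099
```

Call:
apply_moves --increments '[0,0,0.2,0,0,0,0,0,0,0,0,0]'

```text
time_s: 12.7
eef_pos: [0.4899, 0.1733, 0.0342]
ee_rot: [0.819, 0.574, 0.001, -0.002]
force: [0.2, -0.1, -2.8]
gripper_width: 0.0099
```

Call:
apply_moves --increments '[0,0,0.3,0,0,0]'

```text
time_s: 12.82
eef_pos: [0.4899, 0.1736, 0.0337]
ee_rot: [0.819, 0.574, 0.001, -0.003]
force: [-15.8, -4.4, 56.0]
gripper_width: 0.0097
```

Call:
apply_moves --increments '[0,0,0.3,0,0,0]'

```text
time_s: 12.95
eef_pos: [0.4899, 0.1736, 0.0338]
ee_rot: [0.819, 0.574, 0.001, -0.004]
force: [-13.3, -4.4, 42.6]
gripper_width: 0.0097
```

```bash
python3 - <<'E'
from h import *
plan([.4880,.1728,.034],70.0)
snap('side','side10')
plan([.4880,.1728,.034],70.0)
d=snap('wrist','wrist10')
plan([.4880,.1728,.034],70.0)
a=cv2.imread('pics/side10.png');a=cv2.resize(a[140:200,240:370],None,fx=5,fy=5,interpolation=cv2.INTER_CUBIC)
b=cv2.resize(d['frame'][180:280,230:360,::-1],None,fx=3,fy=3)[:, :]
im=np.zeros((600,650,3),np.uint8); im[:300]=a; im[300:600,:390]=b
cv2.imwrite('pics/cs10.png',im)
E
```

```text
t 12.95 pos [0.4899 0.1736 0.0338] yaw 70.04 tilt [-0.0029  0.0067] q [-0.67  0.53  0.33  2.06 -0.31  0.6   1.1 ] F [-13.33  -4.35  42.56] w 0.009668798628697548
shift cm (tool axes now) [-0.14 -0.15 -0.02] rotvec [-0.005  -0.0053  0.0008] after-turn shift [-0.14 -0.15 -0.02]
t 13.0 pos [0.4899 0.1736 0.0338] yaw 70.04 tilt [-0.0028  0.0068] q [-0.67  0.53  0.33  2.06 -0.31  0.6   1.1 ] F [-11.35  -3.57  38.2 ] w 0.010056319346937547
shift cm (tool axes now) [-0.14 -0.15 -0.02] rotvec [-0.005  -0.0055  0.0007] after-turn shift [-0.14 -0.15 -0.02]
t 13.05 pos [0.4899 0.1736 0.0338] yaw 70.04 tilt [-0.0027  0.0068] q [-0.67  0.53  0.33  2.06 -0.31  0.6   1.1 ] F [-12.95  -4.12  38.59] w 0.009881889829368044
shift cm (tool axes now) [-0.14 -0.15 -0.02] rotvec [-0.0048 -0.0055  0.0006] after-turn shift [-0.14 -0.15 -0.02]
```

View pics/cs10.png

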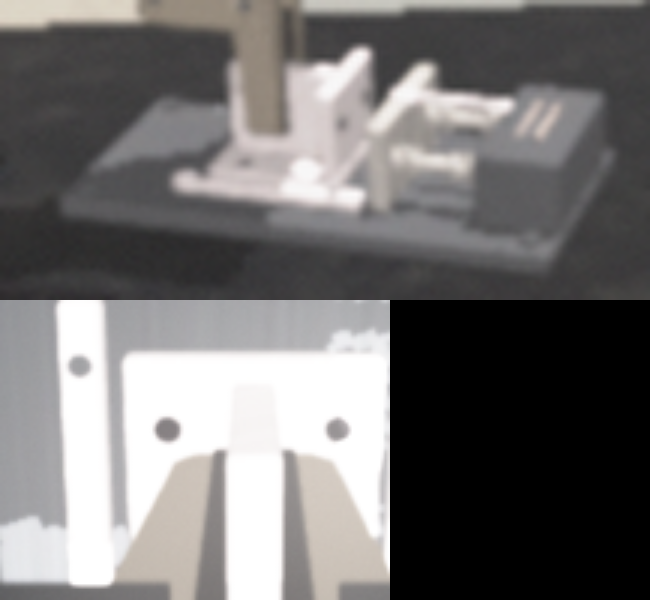

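Call:
apply_moves --increments '[-0.1,0,0,-0.005,-0.005,0,-0.05,0,0,0,0,0]'

```text
time_s: 13.3
eef_pos: [0.4896, 0.1725, 0.0341]
ee_rot: [0.819, 0.574, 0.001, 0.0]
force: [0.3, -0.1, -2.0]
gripper_width: 0.0096
```

```bash
python3 - <<'E'
from h import *
plan([.4880,.1728,.034],70.0)
E
```

```text
t 13.3 pos [0.4896 0.1725 0.0341] yaw 70.04 tilt [0.0014 0.001 ] q [-0.67  0.53  0.34  2.06 -0.3   0.59  1.1 ] F [ 0.28 -0.13 -1.97] w 0.009599471460780244
shift cm (tool axes now) [-0.02 -0.17  0.01] rotvec [ 0.001  -0.0014  0.0008] after-turn shift [-0.02 -0.17  0.01]
```

Call:
apply_moves --increments '[0,0.4,0.03,0,0,0,0,0.4,0.03,0,0,0,0,0.4,0.03,0,0,0,0,0.4,0.03,0,0,0]'

```text
time_s: 13.8
eef_pos: [0.4919, 0.1719, 0.0348]
ee_rot: [0.817, 0.576, -0.009, -0.011]
force: [-11.6, 0.3, 19.1]
gripper_width: 0.0096
```

```bash
python3 - <<'E'
from h import *
plan([.4880,.1728,.034],70.0)
snap('side','side11')
d=snap('wrist','wrist11')
plan([.4880,.1728,.034],70.0)
a=cv2.imread('pics/side11.png');a=cv2.resize(a[140:200,240:370],None,fx=5,fy=5,interpolation=cv2.INTER_CUBIC)
b=cv2.resize(d['frame'][180:280,210:420,::-1],None,fx=3,fy=3)
im=np.zeros((600,650,3),np.uint8); im[:300]=a; im[300:600,:630]=b
cv2.imwrite('pics/cs11.png',im)
E
```

```text
t 13.8 pos [0.4919 0.1719 0.0348] yaw 70.33 tilt [-0.0275  0.0064] q [-0.65  0.54  0.33  2.03 -0.31  0.63  1.12] F [-11.65   0.25  19.11] w 0.009601379386242635
shift cm (tool axes now) [-0.05 -0.4   0.09] rotvec [-0.028   0.0033  0.0057] after-turn shift [-0.05 -0.4   0.08]
t 13.9 pos [0.4926 0.1719 0.0347] yaw 70.31 tilt [-0.0262  0.0064] q [-0.65  0.54  0.33  2.03 -0.31  0.63  1.12] F [-10.12   1.39  17.97] w 0.009520391913280335
shift cm (tool axes now) [-0.07 -0.46  0.08] rotvec [-0.0268  0.0029  0.0055] after-turn shift [-0.07 -0.46  0.07]
```

View pics/cs11.png

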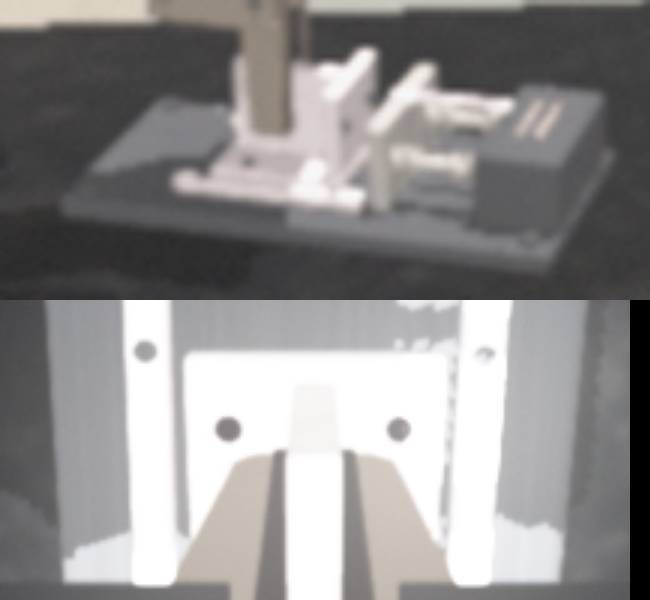

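Call:
apply_moves --increments '[0,0,-0.03,-0.027,0.003,0.005,0,0,0,0,0,0]'

```text
time_s: 14.15
eef_pos: [0.4921, 0.1718, 0.034]
ee_rot: [0.819, 0.574, -0.0, 0.0]
force: [0.4, 0.3, -3.2]
gripper_width: 0.0096
```

```bash
python3 - <<'E'
from h import *
plan([.4880,.1728,.034],70.0)
E
```

```text
t 14.15 pos [0.4921 0.1718 0.034 ] yaw 70.04 tilt [ 0.0001 -0.0008] q [-0.67  0.54  0.34  2.05 -0.3   0.6   1.1 ] F [ 0.44  0.26 -3.24] w 0.009649033185892665
shift cm (tool axes now) [-0.05 -0.42 -0.  ] rotvec [0.0003 0.0007 0.0007] after-turn shift [-0.05 -0.42 -0.  ]
```

Call:
apply_moves --increments '[0,0.4,0,0,0,0,0,0.4,0,0,0,0,0,0.4,0,0,0,0]'

```text
time_s: 14.52
eef_pos: [0.5014, 0.1692, 0.034]
ee_rot: [0.818, 0.575, -0.002, -0.002]
force: [-4.1, 1.6, 4.1]
gripper_width: 0.01
```

```bash
python3 - <<'E'
from h import *
plan([.4921,.1718,.034],70.0)
E
```

```text
t 14.525 pos [0.5014 0.1692 0.034 ] yaw 70.18 tilt [-0.0063  0.0004] q [-0.65  0.55  0.33  2.03 -0.3   0.62  1.11] F [-4.15  1.55  4.07] w 0.009978393989829165
shift cm (tool axes now) [-0.07 -0.96  0.01] rotvec [-0.0061  0.0018  0.0031] after-turn shift [-0.07 -0.96  0.  ]
```

Call:
apply_moves --increments '[-0.05,0.3,0,-0.006,0.002,0.003,0,0.4,0,0,0,0,0,0.3,0,-0.003,0,0.001]'

```text
time_s: 14.9
eef_pos: [0.5097, 0.1659, 0.0338]
ee_rot: [0.819, 0.573, -0.0, -0.0]
force: [-4.2, 1.2, 6.2]
gripper_width: 0.0099
```

```bash
python3 - <<'E'
from h import *
plan([.4921,.1718,.034],70.0)
snap('side','side12')
d=snap('wrist','wrist12')
plan([.4921,.1718,.034],70.0)
a=cv2.imread('pics/side12.png');a=cv2.resize(a[140:200,240:370],None,fx=5,fy=5,interpolation=cv2.INTER_CUBIC)
b=cv2.resize(d['frame'][180:280,210:420,::-1],None,fx=3,fy=3)
im=np.zeros((600,650,3),np.uint8); im[:300]=a; im[300:600,:630]=b
cv2.imwrite('pics/cs12.png',im)
E
```

```text
t 14.9 pos [0.5097 0.1659 0.0338] yaw 69.95 tilt [-0.0006  0.    ] q [-0.64  0.56  0.34  2.02 -0.31  0.62  1.12] F [-4.16  1.17  6.23] w 0.009870604284881864
shift cm (tool axes now) [-0.05 -1.86 -0.01] rotvec [-0.0006  0.0002 -0.0009] after-turn shift [-0.05 -1.86 -0.02]
t 15.0 pos [0.51   0.1658 0.0339] yaw 69.94 tilt [ 0.0001 -0.0001] q [-0.64  0.56  0.34  2.02 -0.31  0.62  1.12] F [-3.09  2.12  4.05] w 0.009565382838404194
shift cm (tool axes now) [-0.05 -1.89 -0.02] rotvec [ 0.0002  0.     -0.001 ] after-turn shift [-0.05 -1.89 -0.01]
```

View pics/cs12.png

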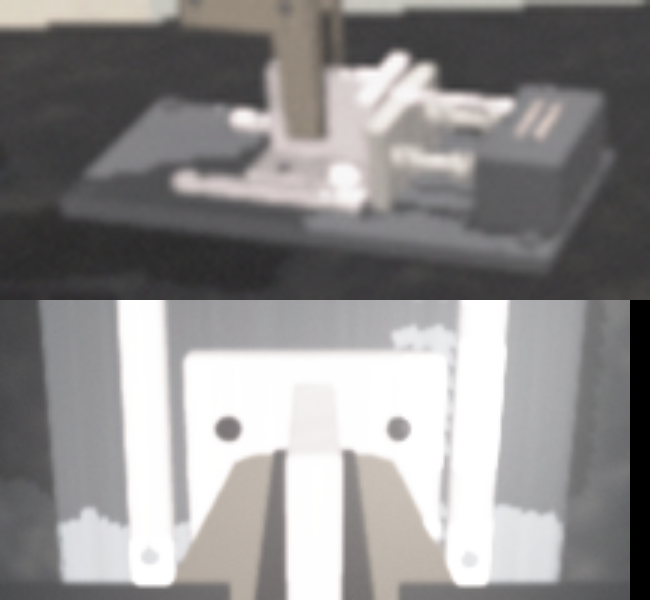

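Call:
apply_moves --increments '[-0.1,0.4,0,0,0,0,0,0.4,0,-0.002,0,0]'

```text
time_s: 15.25
eef_pos: [0.5141, 0.1639, 0.0339]
ee_rot: [0.819, 0.574, -0.001, -0.002]
force: [-11.2, 2.2, 13.6]
gripper_width: 0.0096
```

```bash
python3 - <<'E'
from h import *
plan([.4896,.1725,.034],70.0)
snap('side','side13')
a=cv2.imread('pics/side13.png');a=cv2.resize(a[145:195,270:370],None,fx=7,fy=7,interpolation=cv2.INTER_CUBIC)
cv2.imwrite('pics/cs13.png',a)
E
```

```text
t 15.25 pos [0.5141 0.1639 0.0339] yaw 70.02 tilt [-0.0042  0.001 ] q [-0.63  0.56  0.33  2.01 -0.31  0.63  1.13] F [-11.2    2.2   13.62] w 0.009625870780223813
shift cm (tool axes now) [-0.03 -2.6   0.  ] rotvec [-0.0043  0.0005  0.0003] after-turn shift [-0.03 -2.6  -0.01]
```

View pics/cs13.png

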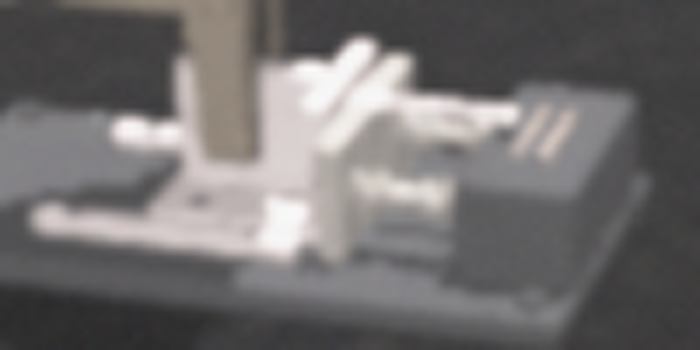

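Call:
apply_moves --increments '[0,0.5,-0.02,-0.004,0,0,0,0.5,-0.02,-0.002,0,0]'

```text
time_s: 15.55
eef_pos: [0.5177, 0.1624, 0.0341]
ee_rot: [0.819, 0.574, -0.004, -0.003]
force: [-13.1, 2.0, 14.8]
gripper_width: 0.01
```

```bash
cat > look.py <<'E'
from h import *
import sys
n=sys.argv[1]
plan([.4896,.1725,.034],70.0)
snap('side','side'+n)
a=cv2.imread('pics/side%s.png'%n);a=cv2.resize(a[145:195,270:370],None,fx=7,fy=7,interpolation=cv2.INTER_CUBIC)
cv2.imwrite('pics/cs%s.png'%n,a)
plan([.4896,.1725,.034],70.0)
E
python3 look.py 14
```

```text
t 15.55 pos [0.5177 0.1624 0.0341] yaw 70.1 tilt [-0.0105  0.0008] q [-0.63  0.57  0.33  1.99 -0.31  0.64  1.13] F [-13.1    1.99  14.8 ] w 0.01004952338784069
shift cm (tool axes now) [-0.01 -2.99  0.04] rotvec [-0.0102  0.0028  0.0017] after-turn shift [-0.02 -2.99  0.01]
t 15.6 pos [0.5181 0.1623 0.0341] yaw 70.09 tilt [-0.0102  0.0008] q [-0.63  0.57  0.33  1.99 -0.31  0.64  1.13] F [-10.7    3.27  11.13] w 0.009892220768226425
shift cm (tool axes now) [-0.01 -3.02  0.04] rotvec [-0.0099  0.0027  0.0015] after-turn shift [-0.02 -3.02  0.01]
```

View pics/cs14.png

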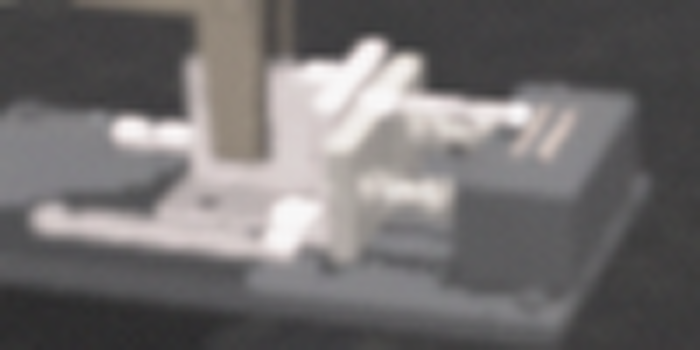

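Call:
apply_moves --increments '[0,0.5,-0.02,-0.009,0.002,0,0,0.5,-0.02,-0.005,0,0]'

```text
time_s: 15.85
eef_pos: [0.5194, 0.1618, 0.0342]
ee_rot: [0.818, 0.575, -0.005, -0.004]
force: [-14.9, 3.4, 16.0]
gripper_width: 0.0098
```

```bash
python3 look.py 15
```

```text
t 15.85 pos [0.5194 0.1618 0.0342] yaw 70.19 tilt [-0.0124  0.0007] q [-0.62  0.57  0.33  1.99 -0.31  0.64  1.14] F [-14.87   3.44  15.99] w 0.009839115056410849
shift cm (tool axes now) [ 0.   -3.16  0.05] rotvec [-0.0119  0.0036  0.0033] after-turn shift [-0.01 -3.16  0.02]
t 15.9 pos [0.5195 0.1617 0.0342] yaw 70.19 tilt [-0.0123  0.0006] q [-0.62  0.57  0.33  1.99 -0.31  0.64  1.14] F [-13.77   3.38  12.93] w 0.00964238517116561
shift cm (tool axes now) [ 0.   -3.18  0.05] rotvec [-0.0118  0.0036  0.0033] after-turn shift [-0.01 -3.18  0.02]
```

View pics/cs15.png

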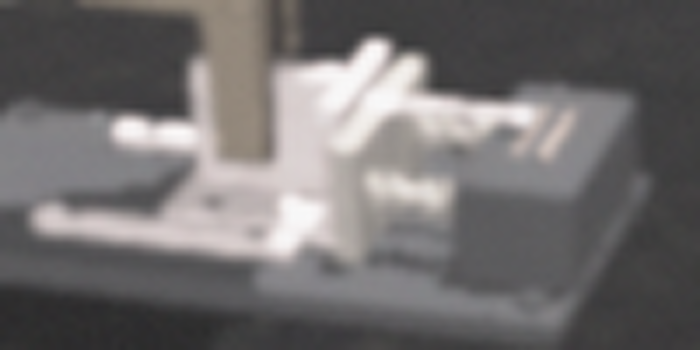

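Call:
apply_moves --increments '[0,0.8,-0.05,-0.012,0.003,0.002]'

```text
time_s: 16.02
eef_pos: [0.5222, 0.1607, 0.0341]
ee_rot: [0.818, 0.575, -0.004, -0.003]
force: [-12.7, 4.6, 7.6]
gripper_width: 0.0099
```

```bash
python3 look.py 16
```

```text
t 16.025 pos [0.5222 0.1607 0.0341] yaw 70.15 tilt [-0.0093  0.0009] q [-0.62  0.57  0.33  1.99 -0.31  0.64  1.14] F [-12.7    4.59   7.64] w 0.009859798738199475
shift cm (tool axes now) [ 0.   -3.47  0.04] rotvec [-0.009   0.0024  0.0025] after-turn shift [-0.01 -3.47  0.01]
t 16.075 pos [0.5227 0.1605 0.034 ] yaw 70.12 tilt [-0.0086  0.0007] q [-0.62  0.57  0.33  1.99 -0.31  0.64  1.14] F [-13.41   3.97   9.11] w 0.009587033645012078
shift cm (tool axes now) [ 0.   -3.52  0.03] rotvec [-0.0083  0.0022  0.0021] after-turn shift [-0.   -3.52  0.  ]
```

View pics/cs16.png

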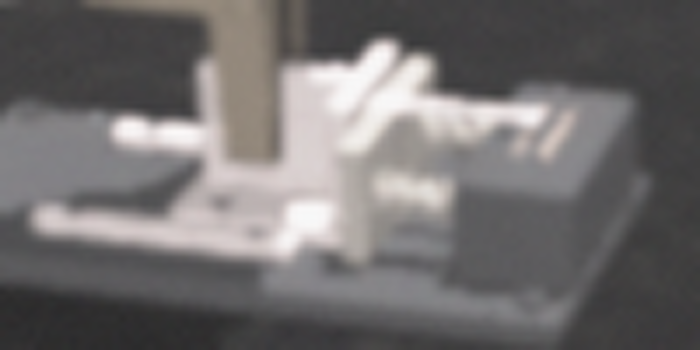

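Call:
apply_moves --increments '[0,0.7,-0.02,-0.008,0.002,0.002]'

```text
time_s: 16.2
eef_pos: [0.5228, 0.1605, 0.0341]
ee_rot: [0.819, 0.574, -0.005, -0.005]
force: [-24.7, 5.6, 27.5]
gripper_width: 0.0099
```

```bash
python3 look.py 17; python3 - <<'E'
from h import *
for i in range(3):
    snap('wrist','wrist17'); plan([.4896,.1725,.034],70.0)
snap('top','top17')
a=load('top17')['frame'][:,:,::-1];b=load('wrist17')['frame'][:,:,::-1]
im=np.zeros((600,720,3),np.uint8); im[:300]=cv2.resize(a[155:255,200:440],(720,300),interpolation=cv2.INTER_CUBIC); im[300:,:720]=cv2.resize(b[180:280,200:440],(720,300)); cv2.imwrite('pics/c17.png',im)
E
```

```text
t 16.2 pos [0.5228 0.1605 0.0341] yaw 70.11 tilt [-0.0135  0.0021] q [-0.62  0.57  0.33  1.98 -0.31  0.65  1.14] F [-24.68   5.58  27.46] w 0.009940166178407124
shift cm (tool axes now) [-0.   -3.53  0.06] rotvec [-0.0134  0.0026  0.002 ] after-turn shift [-0.01 -3.53  0.01]
t 16.25 pos [0.5231 0.1604 0.0342] yaw 70.1 tilt [-0.0131  0.0022] q [-0.62  0.57  0.33  1.98 -0.31  0.65  1.14] F [-17.55   4.01  16.94] w 0.009725794361315017
shift cm (tool axes now) [-0.01 -3.56  0.06] rotvec [-0.0131  0.0024  0.0018] after-turn shift [-0.01 -3.56  0.02]
t 16.3 pos [0.5234 0.1604 0.0341] yaw 70.1 tilt [-0.0121  0.0021] q [-0.62  0.57  0.33  1.98 -0.31  0.65  1.14] F [-17.51   5.04  17.56] w 0.009764542291712447
shift cm (tool axes now) [-0.01 -3.59  0.05] rotvec [-0.0121  0.0022  0.0017] after-turn shift [-0.02 -3.59  0.01]
t 16.35 pos [0.5235 0.1603 0.0341] yaw 70.09 tilt [-0.0117  0.0021] q [-0.62  0.57  0.33  1.98 -0.31  0.65  1.14] F [-17.05   4.09  18.22] w 0.00978638938651398
shift cm (tool axes now) [-0.01 -3.6   0.05] rotvec [-0.0117  0.0021  0.0016] after-turn shift [-0.02 -3.6   0.01]
t 16.4 pos [0.5235 0.1604 0.0341] yaw 70.09 tilt [-0.0117  0.0021] q [-0.62  0.57  0.33  1.98 -0.31  0.65  1.14] F [-17.19   4.33  17.72] w 0.009883266430241141
shift cm (tool axes now) [-0.01 -3.6   0.05] rotvec [-0.0117  0.0021  0.0016] after-turn shift [-0.02 -3.6   0.01]
```

View pics/cs17.png

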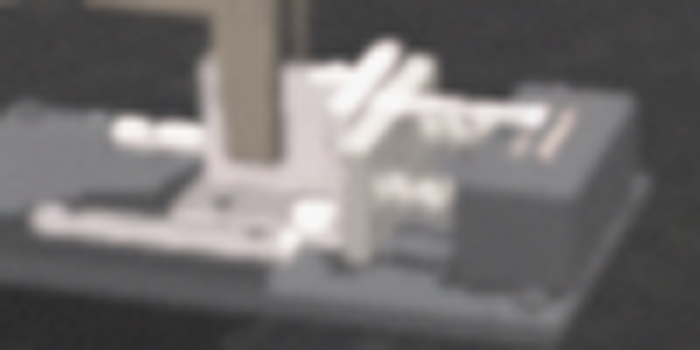

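View pics/c17.png

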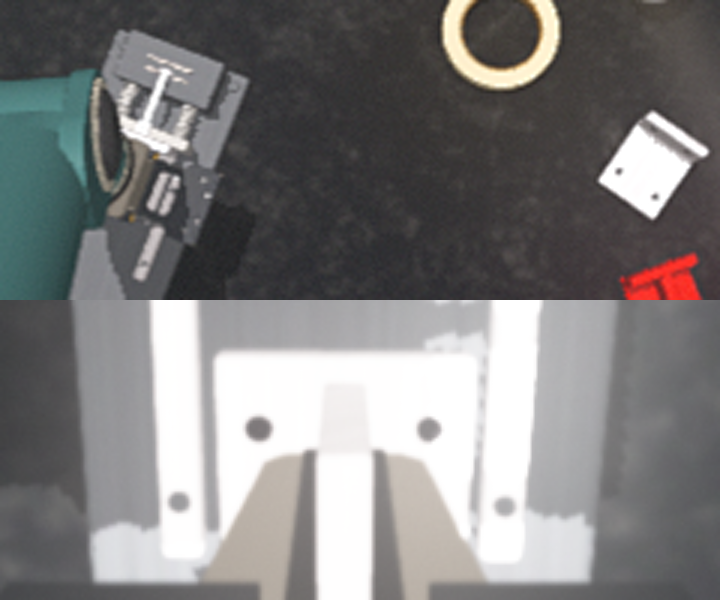

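```bash
python3 - <<'E'
from h import *
a=load('top17')['frame'][160:205,225:290,::-1];b=load('top0')['frame'][160:205,225:290,::-1]
im=np.hstack([cv2.resize(x,None,fx=6,fy=6,interpolation=cv2.INTER_CUBIC) for x in (b,a)]); cv2.imwrite('pics/c17b.png',im)
E
```

```text
(no output)
```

View pics/c17b.png

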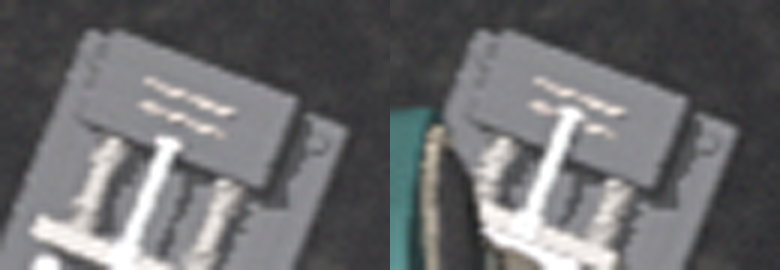

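```bash
python3 - <<'E'
from h import *
plan([.4896,.1725,.034],70.0)
c=snap('top','top18'); c2=snap('side','side18'); plan([.4896,.1725,.034],70.0)
a=load('top0')['frame'].astype(int);b=c['frame'].astype(int)
for n,(x0,y0,x1,y1) in dict(plain=(395,185,445,235),tape=(340,138,395,192),driver=(355,262,405,298),clamp=(325,112,372,142)).items():
    print(n,np.abs(a-b)[y0:y1,x0:x1].mean().round(2))
print(r.close_job())
E
```

```text
t 16.45 pos [0.5235 0.1604 0.0341] yaw 70.09 tilt [-0.0116  0.002 ] q [-0.62  0.57  0.33  1.98 -0.31  0.65  1.14] F [-17.11   5.11  17.58] w 0.010011734851599723
shift cm (tool axes now) [-0.01 -3.6   0.05] rotvec [-0.0116  0.002   0.0016] after-turn shift [-0.02 -3.6   0.01]
t 16.55 pos [0.5235 0.1603 0.0341] yaw 70.09 tilt [-0.0117  0.002 ] q [-0.62  0.57  0.33  1.98 -0.31  0.65  1.14] F [-18.59   4.59  17.57] w 0.009732291634519162
shift cm (tool axes now) [-0.01 -3.6   0.05] rotvec [-0.0117  0.0021  0.0016] after-turn shift [-0.01 -3.6   0.01]
plain 2.36
tape 3.7
driver 4.41
clamp 2.01
the job is handed in; nothing more can be done
None
```

I picked up the ribbed bracket by its rib and set it flat between the rails, clear of the fence. I then slid it forward to push the fence back and handed the job in at 16.6 s, still gripping it (40 N grip setting) and pressing.

**Pointer and travel:** In the last top view the pointer stands between the two raised lines. Fence travel is about 14.5 mm from the pointer's shift in the picture. The tool moved 36 mm, of which about 22 mm was the gap to the fence, which gives about 14 mm.

**Position and steadiness:** The tool held still to about 0.1 mm over the last 0.2 s, and its tilt was 0.012 rad. The wrist view showed the bracket within about 1 mm of the middle between the rails.

**Bystanders:** Around the plain angle, tape, screwdriver and clamp, the top picture matched the first one apart from small brightness differences. Nothing came near them.

**Off or unsure:**
- The wrist reads about 18 N forward, more than the 9 N wanted. It also reads about 17 N of down-press. I put the extra forward force down to friction on the bed, so the 9 N on the fence is inferred from the travel, not measured directly.
- The first slide jammed under too much down-press and the tool tilted to about 0.028 rad. I straightened it before going on.
- While seating the bracket, the down-force peaked briefly at 56 N.

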